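# Release the spring pin and run the seedling tray out

### The arm

A 6-joint arm with a two-finger parallel gripper is mounted at the origin on the work surface. World frame = base frame: x ahead of the robot, y to its left, z up, the work surface at z = 0. Lengths are in mm, angles in degrees, forces in N, time in s.
With the tool pointing down it reaches from about 300 to 850 mm from the base axis. Payload 4.2 kg.
Tool frame: the origin (TCP) lies on the centre line of the jaws, within the pads' length; the fingertips stand 14 mm ahead of it and the grasp point (between the pads) lies 5 mm behind it (env.finger_overhang is the z of the fingertips in the tool frame, in mm); z points along the fingers, y is the line along which they close (so a half turn about z gives the same grasp; the last joint's range is limited). The gripper opens to 91 mm and grips with 3 to 60 N. Pads are 32 mm wide; open, the fingers measure 118 mm over their backs; the gripper's body (76 mm by 178 mm) begins 60 mm behind the grasp point.
Start: joints at [63.197, 18.312, 89.639, -0, 72.044, -1.146], TCP at [248.969, 518.32, 227.976] pointing down, gripper open.
Joint ranges: [-177.97, 177.97], [-48.28, 115.42], [12.27, 149.76], [-77.06, 257.06], [2.81, 150.46], [-146.56, 146.56]. Speed limits (degrees/s): [147.25, 147.25, 180, 180, 180, 180].

### API

Orientations are given as [roll, pitch, yaw] about the fixed x, y, z axes, in that order (R = Rz(yaw) Ry(pitch) Rx(roll)).
In Python, from workcell import sensors, viewer, env gives the robot as it stands. The module is installed in compiled form; this text tells all that it offers.
- The arm moves only by the tool step_arm, never from a script. Its argument "plan" is one flat list of numbers, 6 for each row, row after row: the shift along the tool's x, y, z in cm, then the turn, a rotation vector about the tool's x, y, z in rad. In form: [x, y, z, wx, wy, wz, x, y, z, wx, wy, wz, ...]. A call has 1 to 5 rows; each row shifts and turns the commanded pose from where the row before left it, along the tool's axes as they then stand; what a row does not reach is not made up. A row lasts 1/12 s, in which the tool goes at most 41.7 mm and 7.16 degrees, less where a joint would pass 70% of its speed; a pose out of reach is approached as far as the arm can. A call is refused whole if a number of a shift passes 4.17 or a number of a turn 0.125, either way. A call with a gripper value outside its range is refused whole. "hand" is the finger opening in cm, from 0 to 9.12, set as the call begins (left out, the last holds). The fingers move at their own pace and stop on an object; "newtons" is the grip in N (left out, the last holds). Time passes only in rows, so rows that do not move let the fingers close. It gives the time, the measured TCP pose, the force, the opening and the grip force at its end, in the units of the state.
- sensors.state(): the state, without advancing time (a new reading comes with each control period).
- viewer.grab_frame(name): name is "scene" or "top" or "wrist"; returns a dict with "img" (480x640x3 uint8, red, green, blue), "fx", "fy", "cx", "cy" (pixels), "position" and "attitude" of the camera in the world. Camera axes: x right, y down, z forward; pixel columns grow to the right and rows downward; lengths in mm; the calibration is good to about 2 mm. The wrist camera is an equidistant fisheye: a pixel r from the principal point sees the ray r / f radians off the axis. A picture is of the moment at which its call begins. There is no depth.
- env.job_done(): hands the job in; it is judged then, once.
Trained networks look in a picture, given as the dict that the camera call returned (one of the last four; its "shot" number tells which), for a name from the list of things; names that differ only in an ending like _2 or _b are one class to them, and where a whole thing is asked for, a point or a joint stands for the part that bears it (a point fixed in the world has none). Each returns a list of dicts, best first, with "score" (0 to 1); they miss things now and then, are a little off and sometimes report something else, mostly with a low value. They report only what shows in the picture. A call takes as long as a camera call.
- viewer.boxes_of(name, picture): "location" ([column, row] in pixels, amid what is visible of it).
- viewer.pinpoint(name, picture): "location" ([column, row] in pixels: a listed point, or the origin of a listed thing).
The state is a dict: "time_s": time; "qpos": joint angles; "qvel": joint speeds; "effort": joint torques, N m; "ee_pos": TCP position; "ee_rot": TCP orientation; "force": force on the tool from outside, world axes, zero at the start; "torque": the same for the moment, N m; "gripper_width": finger opening in mm; "gripper_force": force on a finger pad.
Only numpy, scipy, OpenCV 4.12 (cv2) and the standard library are available. Lean on these libraries where they do the work, as an engineer would, in place of code of your own. Each camera call takes 0.05 s, during which the arm holds its last target. There are 200 camera calls.

### The job

There are two tray slides on the bench; only one carries a tray planted with seedlings. On that one, pull the spring pin up by its T-handle, give it a quarter turn and let it rest in the shallow notch so that it stays out by itself, then let go and run the carriage by its knob all the way to the stop at the other end, with the pin left out. Leave the slide with the empty tray locked as it is.

Things in the scene. Friction and masses are not known exactly. Their poses are not given: they have to be found in the camera images.
- seed: The tray slide with the seedlings: plywood base 110 x 310 mm, a carriage with a black four-cell tray (leaves up to 110 mm above the bench), a steel T-handled spring pin in a slotted steel tower at one end (125 mm along -y), a dark steel stop at the other. Origin: centre of the base's underside; y: direction in which the carriage runs out; z up.
- seed_pin (a point): Centre of the T-handle's steel bar on that slide's spring pin: bar 60 mm long (the point's x), 12 mm wide (its y), 16 mm tall; 114 mm above the bench when the pin is in, 34 mm above the rim of the 34 mm square tower, with only the 8 mm shaft between. z is up, the pin's axis. With the pin in, the bar lies across the travel. The tray begins 58 mm from the axis.
- seed_lift (a joint): How far the pin is pulled up, m: 0 in (locks the carriage), at most 0.036. A spring pushes it down with 5 N (in) to 11 N (top). A short cross dowel, parallel to the T-bar, sits in a slot of the tower; it can turn once lifted 0.021 or more. Turned a quarter and let go, it drops into the shallow rest notch and stays at about 0.017, clear of the carriage.
- seed_turn (a joint): Turn of the T-handle about the vertical, rad, anticlockwise from above positive: about 0 with the pin in, limits -1.9 to 1.9. The rest notch is a quarter turn away, at +1.57 or at -1.57 (either serves), and catches the dowel within about 0.25 rad. Let go at 0, the pin springs back in.
- seed_knob (a point): Centre of the upright round black knob on the seedling carriage (26 mm diameter, 34 mm tall, on a 14 mm steel stem), on the robot's side of the tray, 22 mm clear of it; 105 mm above the bench. The point's y axis is the direction in which the carriage runs out, from the pin towards the stop; z is up.
- seed_cart (a joint): How far that carriage has run out, m: 0 locked, 0.100 against the stop. It slides with about 2 N and stays where it is left. Locked, the pin's tip stands in its hole with 1.5 mm play.
- bare_lift (a joint): Lift of the spring pin on the other slide, which is the same in every way but has an empty tray, m: 0 in. To be left in.
- bare_cart (a joint): How far the carriage with the empty tray has run out, m: 0 locked. To be left locked.

How it is judged (in metres and radians):
On the way:
1. the pin of the seedling slide rests pulled out and turned in its notch, let go, with the carriage still in its locked place (value of joint seed_lift above 0.012 m and (value of joint seed_turn above 1.2 rad or value of joint seed_turn below -1.2 rad) and contact force between the fingers and seed_lift below 0.3 N and value of joint seed_cart below 0.02 m), for 0.2 s.
At the end, for the whole second after the job is handed in: The seedling carriage rests within 12 mm of its stop (run out over 88 mm), its pin still stands out (lifted over 12 mm, turned over 1.2 rad either way), and the slide with the empty tray is as it was: pin lifted and carriage run out less than 8 mm each (value of joint seed_lift above 0.012 m and (value of joint seed_turn above 1.2 rad or value of joint seed_turn below -1.2 rad) and value of joint seed_cart above 0.088 m and velocity of joint seed_cart below 0.01 m/s and value of joint each of bare_lift, bare_cart below 0.008 m); the robot touches nothing.
It fails at once if the pin of the slide with the empty tray is pulled out, or its carriage moved (value of joint any of bare_lift, bare_cart above 0.012 m).
It also fails if it takes over 48 s, if anything falls off the work surface, if the arm or the gripper's body presses on something with over 40 N, if the wrist force passes 120 N, or if a joint passes its speed limit or range.

## Working session

There is one attempt and no reset: what is moved stays moved. The work goes in short steps, Python scripts to look and compute and a tool call to move; the robot and the scene stay as the last step left them, time stands still between calls to the robot, and variables do not carry over. Pictures are saved under pics/ and viewed, at most 10 in all, crops included, and the job is handed in when it is done.

Besides the shell and the picture viewer there is one more tool, called after "Call:" as name(argument=value, ...), one argument or row to a line, values as JSON. step_arm: Moves the arm, as the interface text tells. Its arguments: {"type":"object","properties":{"plan":{"type":"array","items":{"type":"number"}},"hand":{"type":"number"},"newtons":{"type":"number"}},"required":["plan"]}

```bash
mkdir -p pics
cat > h.py <<'E'
import numpy as np, cv2
from scipy.spatial.transform import Rotation as R
from workcell import sensors, viewer, env
def camR(p):
    a=np.array(p["attitude"],float)
    if a.shape==(3,3): return a
    if a.size==4: return R.from_quat(a).as_matrix()
    return R.from_euler('xyz',a,degrees=True).as_matrix()
def ray(p,uv,wrist=False):
    x=(uv[0]-p["cx"])/p["fx"]; y=(uv[1]-p["cy"])/p["fy"]
    if wrist:
        r=np.hypot(x,y); d=np.array([np.sin(r)*x/r,np.sin(r)*y/r,np.cos(r)]) if r>1e-9 else np.array([0,0,1.])
    else: d=np.array([x,y,1.])
    return camR(p)@d
def atz(p,uv,z,wrist=False):
    d=ray(p,uv,wrist); c=np.array(p["position"]); return c+d*(z-c[2])/d[2]
E
python3 - <<'E'
from h import *
print(sensors.state())
for n in ("top","scene","wrist"):
    p=viewer.grab_frame(n); cv2.imwrite(f"pics/{n}0.png",p["img"][:,:,::-1])
    print(n,p["position"],p["attitude"],p["fx"],p["cx"],p["cy"])
    for t,z in (("seed",0),("seed_pin",114),("seed_knob",105)):
        for d in viewer.pinpoint(t,p)[:3]: print(t,d["score"],np.round(d["location"]),np.round(atz(p,d["location"],z,n=="wrist")))
E
```

```text
{'time_s': 0.0, 'qpos': array([ 6.31985498e+01,  1.83497017e+01,  8.97065244e+01,  1.52354584e-04,
        7.20440125e+01, -1.14575650e+00]), 'qvel': array([ 0.0026725 , -0.0511331 , -0.02734491,  0.00505354, -0.04188583,
        0.11398884]), 'effort': array([-1.22574693e-03, -4.12453866e+01, -2.31970024e+01,  7.25435000e-02,
        4.56866424e-02, -1.18841376e-04]), 'ee_pos': array([248.73102719, 517.87911595, 227.13890515]), 'ee_rot': array([-1.79899784e+02, -2.14918126e-03,  1.54344257e+02]), 'force': array([-0.08889273, -0.55255205,  0.37206017]), 'torque': array([-0.04553295,  0.01003596,  0.04378252]), 'gripper_force': 0.0, 'gripper_width': 91.05179310045746}
top [ 415.51003536  -43.60964062 1128.54240065] [-174.27279392   -1.75191591  -88.45490301] 550.3070644265664 324.740184579669 242.49577029915153
seed_knob 0.7 [384. 251.] [ 507. -185.  105.]
scene [974.95981706 279.67727816 489.64149464] [-124.88687011   -0.72624728  127.19225992] 441.02990978220043 306.42562591220565 237.27682715236838
seed 0.65 [222. 272.] [ 585. -192.    0.]
seed_pin 0.53 [174. 193.] [ 578. -301.  114.]
seed_knob 0.6 [249. 204.] [ 515. -186.  105.]
wrist [189.05817706 545.96590874 384.02931102] [ 1.66402278e+02 -2.13135524e-02  6.43460386e+01] 371.64829954431775 325.69915757450775 239.25981080265595
```

View pics/top0.png

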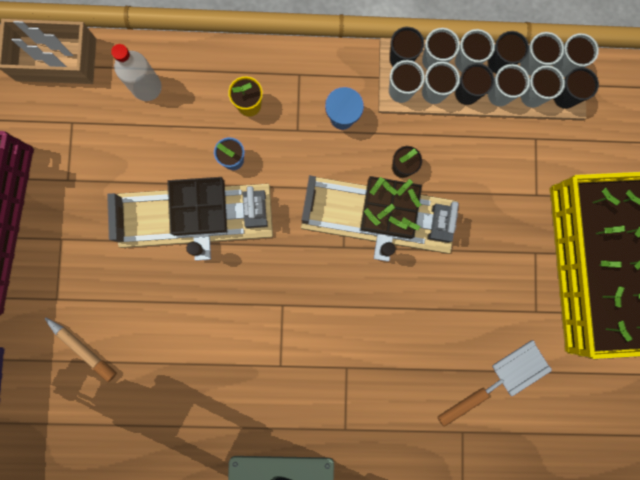

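View pics/scene0.png

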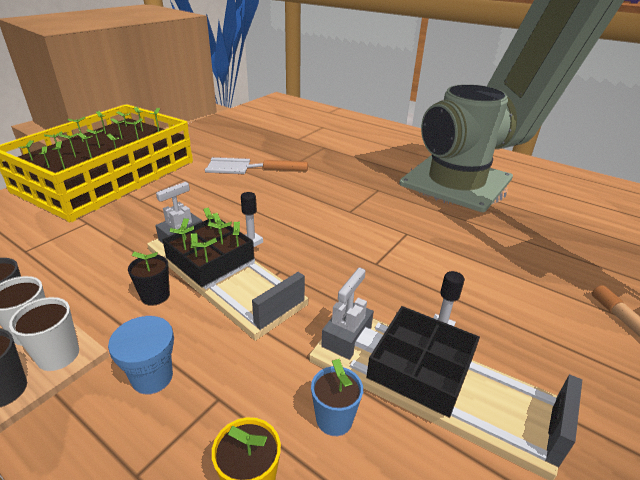

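The top view shows the seedling slide at about (380,213), with the pin bar at about (452,218), knob at (387,249) and stop at (308,200). The empty one is on the left at (195,210). The scene view agrees with this. I'll refine the slide's direction and plan the approach.

Run:
```python
from h import *
p=viewer.grab_frame("top")
for t in ("seed","seed_pin","seed_knob","seed_lift","seed_cart"):
    for f in (viewer.pinpoint,viewer.boxes_of):
        try:
            for d in f(t,p)[:3]: print(f.__name__,t,d["score"],np.round(d["location"],1))
        except Exception as e: print(t,e)
for uv in ((302,228),(452,251),(305,178)): print(uv,np.round(atz(p,uv,12)))
print(np.round(atz(p,(452,218),114)), np.round(atz(p,(387,249),105)))
c=cv2.resize(p["img"][165:265,290:470],None,fx=4.4,fy=4.4,interpolation=cv2.INTER_CUBIC); cv2.imwrite("pics/c1.png",c[:,:,::-1])
```

```text
call seed 0.82 [377.9 213.9]
call seed 0.74 [382.3 212.7]
call seed_pin 0.65 [453.4 212.3]
call seed_knob 0.83 [386.5 251.5]
call seed_knob 0.7 [388.2 215.1]
seed_lift it knows: seed, seed_knob, seed_pin
call seed_lift 0.83 [451.4 216.4]
call seed_lift 0.68 [202.4 210.3]
seed_cart it knows: seed, seed_knob, seed_pin
call seed_cart 0.66 [389.2 213.8]
(302, 228) [557. -27.  12.]
(452, 251) [ 519. -336.   12.]
(305, 178) [661. -30.  12.]
[ 571. -309.  114.] [ 510. -189.  105.]
```

View pics/c1.png

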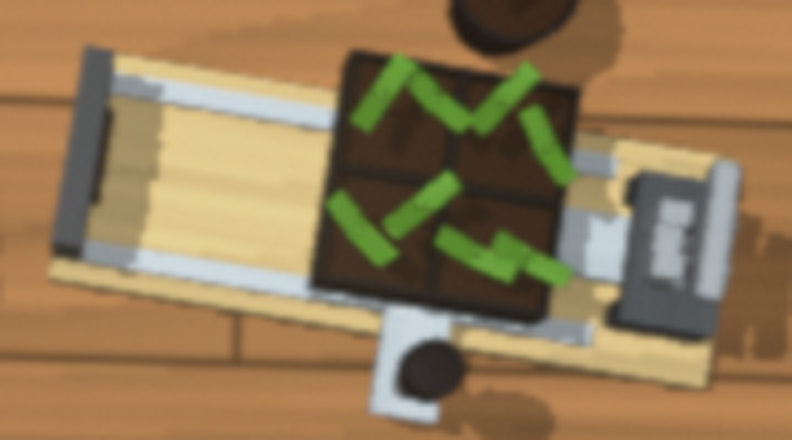

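The crop shows the bar's centre at about (453,217) in the full picture, world (572,-311), with travel tilted about 7.5° from +y. I'll move over it.

Call:
step_arm(
  plan=[-2.9, -2.75, 0, 0, 0, 0, -2.9, -2.75, 0, 0, 0, 0, -2.9, -2.75, 0, 0, 0, 0, -2.9, -2.75, 0, 0, 0, 0, -2.9, -2.75, 0, 0, 0, 0],
)

```text
time_s: 1.47
ee_pos: [320.3, 329.9, 228.0]
ee_rot: [180.0, 0.0, 154.4]
force: [0.7, 0.0, 0.9]
gripper_width: 91.3
gripper_force: 0.0
```

Call:
step_arm(
  plan=[-2.9, -2.75, 0, 0, 0, 0, -2.9, -2.75, 0, 0, 0, 0, -2.9, -2.75, 0, 0, 0, 0, -2.9, -2.75, 0, 0, 0, 0, -2.9, -2.75, 0, 0, 0, 0],
)

```text
time_s: 1.88
ee_pos: [391.6, 143.1, 228.3]
ee_rot: [180.0, 0.0, 154.4]
force: [0.5, 1.4, -0.5]
gripper_width: 91.2
gripper_force: 0.0
```

Call:
step_arm(
  plan=[-2.9, -2.75, 0, 0, 0, 0, -2.9, -2.75, 0, 0, 0, 0, -2.9, -2.75, 0, 0, 0, 0, -2.9, -2.75, 0, 0, 0, 0, -2.9, -2.75, 0, 0, 0, 0],
)

```text
time_s: 2.3
ee_pos: [462.8, -43.9, 228.3]
ee_rot: [180.0, 0.0, 154.3]
force: [0.8, 1.3, -0.1]
gripper_width: 91.6
gripper_force: 0.0
```

Call:
step_arm(
  plan=[-2.9, -2.75, 0, 0, 0, 0, -2.9, -2.75, 0, 0, 0, 0, -2.9, -2.75, 0, 0, 0, 0, -2.9, -2.75, 0, 0, 0, 0, -2.9, -2.75, 0, 0, 0, 0],
)

```text
time_s: 2.72
ee_pos: [534.0, -230.7, 228.0]
ee_rot: [180.0, 0.0, 154.3]
force: [1.1, 0.3, -0.5]
gripper_width: 91.1
gripper_force: 0.0
```

Call:
step_arm(
  plan=[-2.9, -2.75, 0, 0, 0, 0, -2.9, -2.75, 0, 0, 0, 0, 0, 0, 0, 0, 0, -0.105, 0, 0, 0, 0, 0, -0.105, 0, 0, 0, 0, 0, -0.105],
  hand=4.5,
)

```text
time_s: 3.13
ee_pos: [562.1, -304.3, 227.2]
ee_rot: [180.0, -0.0, 172.6]
force: [-0.3, -0.8, 0.0]
gripper_width: 60.8
gripper_force: 0.0
```

Run:
```python
from h import *
p=viewer.grab_frame("wrist"); cv2.imwrite("pics/w1.png",p["img"][:,:,::-1])
s=sensors.state(); print(s["ee_pos"],s["ee_rot"],s["qpos"],s["gripper_width"],p["position"],p["attitude"])
for t,z in (("seed_pin",114),("seed_knob",105),("seed",0)):
    for d in viewer.pinpoint(t,p)[:3]: print(t,d["score"],np.round(d["location"]),np.round(atz(p,d["location"],z,True),1))
p=viewer.grab_frame("scene")
for t,z in (("seed_pin",114),("seed_knob",105)):
    for d in viewer.pinpoint(t,p)[:3]: print("scene",t,d["score"],np.round(d["location"]),np.round(atz(p,d["location"],z),1))
```

```text
[ 562.08726946 -303.90600007  227.40925216] [ 1.79981244e+02 -3.30678890e-02  1.72820208e+02] [-2.94325996e+01  2.41830476e+01  8.06470561e+01  5.00210295e-03
  7.52076041e+01 -1.12254081e+02] 56.73384538313074 [ 496.40548487 -296.70492447  383.43271297] [ 1.66439141e+02 -6.05177588e-02  8.26078995e+01]
seed_pin 0.74 [323. 254.] [ 572.3 -308.4  114. ]
seed_knob 0.72 [465. 152.] [ 508.  -188.7  105. ]
seed_knob 0.65 [439. 229.] [ 566.6 -215.3  105. ]
seed 0.62 [440. 230.] [ 594.1 -182.8    0. ]
scene seed_pin 0.62 [171. 193.] [ 581.2 -305.5  114. ]
scene seed_knob 0.9 [252. 201.] [ 503.2 -190.4  105. ]
```

View pics/w1.png

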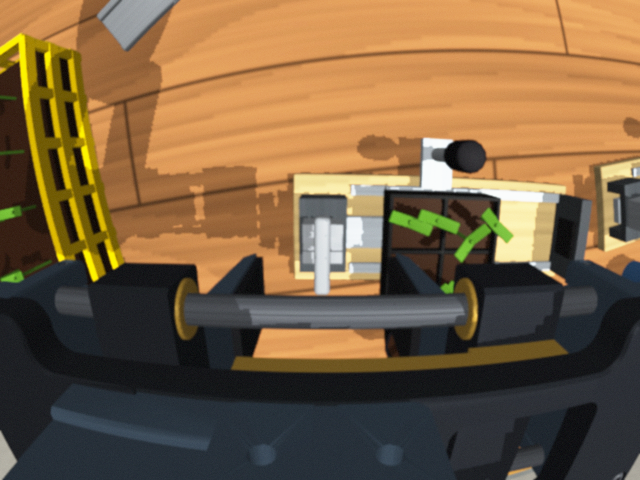

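The bar stands vertically in the picture at (322,219–292), aligned with the hand, at world (572.5,-309). Next I centre over it and descend.

Call:
step_arm(
  plan=[-1.1, -0.4, 0, 0, 0, 0, 0, 0, 3, 0, 0, 0, 0, 0, 3, 0, 0, 0, 0, 0, 3, 0, 0, 0, 0, 0, 2.6, 0, 0, 0],
)

```text
time_s: 3.9
ee_pos: [572.1, -308.2, 110.3]
ee_rot: [180.0, -0.0, 172.3]
force: [-0.3, -0.8, -0.5]
gripper_width: 44.7
gripper_force: 0.0
```

Call:
step_arm(
  plan=[0, 0, 0, 0, 0, 0, 0, 0, 0, 0, 0, 0, 0, 0, 0, 0, 0, 0, 0, 0, 0, 0, 0, 0, 0, 0, 0, 0, 0, 0],
  hand=0,
  newtons=25,
)

```text
time_s: 4.32
ee_pos: [573.6, -309.2, 114.2]
ee_rot: [-179.9, 0.2, 172.4]
force: [0.2, -0.3, -0.6]
gripper_width: 14.7
gripper_force: 0.0
```

Call:
step_arm(
  plan=[0, 0, 0, 0, 0, 0, 0, 0, 0, 0, 0, 0, 0, 0, 0, 0, 0, 0],
)

```text
time_s: 4.57
ee_pos: [573.5, -308.8, 113.9]
ee_rot: [-180.0, 0.2, 172.4]
force: [-0.8, 1.3, 6.4]
gripper_width: 11.9
gripper_force: 25.0
```

Call:
step_arm(
  plan=[0, 0, -0.7, 0, 0, 0, 0, 0, -0.7, 0, 0, 0, 0, 0, -0.7, 0, 0, 0, 0, 0, -0.7, 0, 0, 0, 0, 0, 0, 0, 0, 0],
)

```text
time_s: 4.98
ee_pos: [573.3, -308.7, 140.6]
ee_rot: [180.0, 0.1, 172.4]
force: [5.8, -1.2, -9.2]
gripper_width: 12.1
gripper_force: 25.0
```

Call:
step_arm(
  plan=[0, 0, 0, 0, 0, 0.12, 0, 0, 0, 0, 0, 0.12, 0, 0, 0, 0, 0, 0.12, 0, 0, 0, 0, 0, 0.12, 0, 0, 0, 0, 0, 0.12],
)

```text
time_s: 5.4
ee_pos: [573.2, -308.9, 139.1]
ee_rot: [180.0, 0.1, 137.7]
force: [6.6, -1.9, -9.5]
gripper_width: 11.8
gripper_force: 25.0
```

Call:
step_arm(
  plan=[0, 0, 0, 0, 0, 0.12, 0, 0, 0, 0, 0, 0.12, 0, 0, 0, 0, 0, 0.12, 0, 0, 0, 0, 0, 0.12, 0, 0, 0, 0, 0, 0.12],
)

```text
time_s: 5.82
ee_pos: [573.0, -309.0, 139.1]
ee_rot: [180.0, 0.0, 103.3]
force: [5.8, -1.9, -9.5]
gripper_width: 11.7
gripper_force: 25.0
```

Call:
step_arm(
  plan=[0, 0, 0, 0, 0, 0.12, 0, 0, 0, 0, 0, 0.12, 0, 0, 0, 0, 0, 0.12, 0, 0, 0, 0, 0, 0.02, 0, 0, 0, 0, 0, 0],
)

```text
time_s: 6.23
ee_pos: [572.9, -309.0, 139.0]
ee_rot: [180.0, 0.0, 81.8]
force: [5.4, -1.8, -9.2]
gripper_width: 11.5
gripper_force: 25.0
```

Call:
step_arm(
  plan=[0, 0, 0.4, 0, 0, 0, 0, 0, 0.4, 0, 0, 0, 0, 0, 0.1, 0, 0, 0, 0, 0, 0, 0, 0, 0],
)

```text
time_s: 6.57
ee_pos: [572.9, -309.0, 131.0]
ee_rot: [179.9, 0.0, 81.9]
force: [5.2, -1.4, -6.3]
gripper_width: 11.6
gripper_force: 25.0
```

Call:
step_arm(
  plan=[0, 0, 0, 0, 0, 0, 0, 0, 0, 0, 0, 0, 0, 0, 0, 0, 0, 0, 0, 0, 0, 0, 0, 0, 0, 0, 0, 0, 0, 0],
  hand=4.5,
)

```text
time_s: 6.98
ee_pos: [572.1, -308.6, 131.2]
ee_rot: [-180.0, -0.0, 81.9]
force: [0.3, -0.1, 0.1]
gripper_width: 42.2
gripper_force: 0.0
```

Call:
step_arm(
  plan=[0, 0, -3, 0, 0, 0, 0, 0, -3, 0, 0, 0, 0, 0, -3, 0, 0, 0, 0, 0, 0, 0, 0, 0],
)

```text
time_s: 7.32
ee_pos: [575.0, -310.2, 228.1]
ee_rot: [179.4, 0.3, 81.9]
force: [-0.0, 0.0, 1.1]
gripper_width: 45.0
gripper_force: 0.0
```

Run:
```python
from h import *
s=sensors.state(); print(s["ee_pos"],s["ee_rot"],s["qpos"])
p=viewer.grab_frame("wrist"); a=p["img"]
for t,z in (("seed_pin",131),("seed_knob",105)):
    for d in viewer.pinpoint(t,p)[:3]: print(t,d["score"],np.round(d["location"]),np.round(atz(p,d["location"],z,True),1))
p=viewer.grab_frame("scene")
for t,z in (("seed_pin",131),("seed_knob",105)):
    for d in viewer.pinpoint(t,p)[:3]: print("scene",t,d["score"],np.round(d["location"]),np.round(atz(p,d["location"],z),1))
b=cv2.resize(p["img"][140:340,90:310],(528,480),interpolation=cv2.INTER_CUBIC)
cv2.imwrite("pics/w2.png",cv2.resize(np.hstack([a,b]),(800,329))[:,:,::-1])
```

```text
[ 574.95294386 -310.15691942  228.14612937] [179.35100788   0.25086942  81.86102925] [-2.93536829e+01  2.51052612e+01  7.90493985e+01  1.02354199e-03
  7.51495512e+01 -2.12163893e+01]
seed_pin 0.93 [322. 242.] [ 573.2 -308.8  131. ]
seed_knob 0.82 [218.  93.] [ 511.1 -188.2  105. ]
scene seed_pin 0.78 [172. 184.] [ 578.9 -303.   131. ]
```

View pics/w2.png

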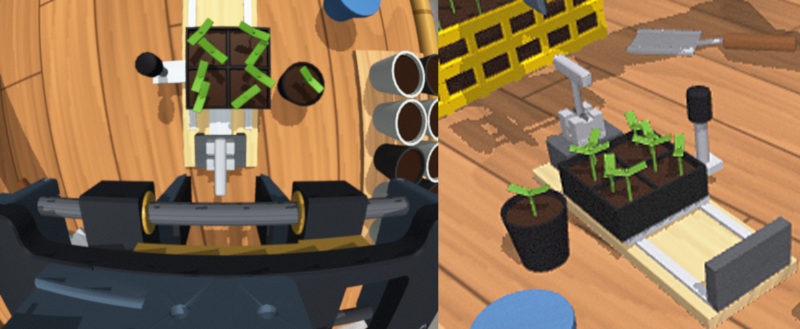

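The pin stands out with its bar along the travel, at world (573,-309); the scene crop confirms it. The knob is at about (509.5,-188.5). I'll turn the hand back and go to it.

Call:
step_arm(
  plan=[0, 0, 0, 0, 0, -0.12, 0, 0, 0, 0, 0, -0.12, 0, 0, 0, 0, 0, -0.12, 0, 0, 0, 0, 0, -0.12, 0, 0, 0, 0, 0, -0.12],
  hand=6,
)

```text
time_s: 8.03
ee_pos: [571.9, -308.4, 219.4]
ee_rot: [-179.9, -0.1, 116.6]
force: [0.3, 0.4, 0.6]
gripper_width: 59.8
gripper_force: 0.0
```

Call:
step_arm(
  plan=[0, 0, 0, 0, 0, -0.12, 0, 0, 0, 0, 0, -0.12, 0, 0, 0, 0, 0, -0.12, 0, 0, 0, 0, 0, -0.12, 0, 0, 0, 0, 0, -0.12],
)

```text
time_s: 8.45
ee_pos: [572.0, -308.4, 219.4]
ee_rot: [180.0, -0.2, 151.0]
force: [-0.2, 0.5, -0.4]
gripper_width: 60.3
gripper_force: 0.0
```

Call:
step_arm(
  plan=[0, 0, 0, 0, 0, -0.12, 0, 0, 0, 0, 0, -0.12, 0, 0, 0, 0, 0, -0.12, 0, 0, 0, 0, 0, -0.02, 0, 0, 0, 0, 0, 0],
)

```text
time_s: 8.87
ee_pos: [572.2, -308.4, 219.8]
ee_rot: [179.9, -0.1, 172.3]
force: [1.1, -0.3, -0.3]
gripper_width: 60.2
gripper_force: 0.0
```

Call:
step_arm(
  plan=[2.6, 3.6, 0, 0, 0, 0, 2.6, 3.6, 0, 0, 0, 0, 2.7, 3.7, 0, 0, 0, 0, 0, 0, 0, 0, 0, 0],
)

```text
time_s: 9.2
ee_pos: [508.2, -192.9, 220.0]
ee_rot: [179.8, -0.4, 172.4]
force: [-0.3, 0.3, -1.0]
gripper_width: 60.2
gripper_force: 0.0
```

Run:
```python
from h import *
s=sensors.state(); print(s["ee_pos"],s["ee_rot"])
p=viewer.grab_frame("wrist")
for t,z in (("seed_pin",131),("seed_knob",105)):
    for d in viewer.pinpoint(t,p)[:3]: print(t,d["score"],np.round(d["location"]),np.round(atz(p,d["location"],z,True),1))
p=viewer.grab_frame("scene")
for t,z in (("seed_pin",131),("seed_knob",105)):
    for d in viewer.pinpoint(t,p)[:3]: print("scene",t,d["score"],np.round(d["location"]),np.round(atz(p,d["location"],z),1))
```

```text
[ 508.21567711 -192.85684262  220.03946656] [179.75023158  -0.4023431  172.39514508]
seed_knob 0.72 [332. 240.] [ 507.8 -188.2  105. ]
scene seed_pin 0.68 [169. 186.] [ 585.1 -301.6  131. ]
scene seed_knob 0.79 [250. 203.] [ 511.9 -187.2  105. ]
```

Call:
step_arm(
  plan=[0, 0.3, 2.9, 0, 0, 0, 0, 0, 2.9, 0, 0, 0, 0, 0, 2.9, 0, 0, 0, 0, 0, 2.9, 0, 0, 0, 0, 0, 0, 0, 0, 0],
)

```text
time_s: 9.92
ee_pos: [510.4, -195.2, 99.4]
ee_rot: [179.8, -0.6, 172.3]
force: [0.2, 1.3, -0.5]
gripper_width: 60.2
gripper_force: 0.0
```

Call:
step_arm(
  plan=[0, 0, 0, 0, 0, 0, 0, 0, 0, 0, 0, 0, 0, 0, 0, 0, 0, 0, 0, 0, 0, 0, 0, 0, 0, 0, 0, 0, 0, 0],
  hand=1.5,
  newtons=15,
)

```text
time_s: 10.33
ee_pos: [515.5, -192.0, 106.7]
ee_rot: [179.5, 0.2, 172.1]
force: [6.0, 22.1, 3.2]
gripper_width: 29.4
gripper_force: 11.0
```

Call:
step_arm(
  plan=[0, 0, 0, 0, 0, 0, 0, 0, 0, 0, 0, 0],
)

```text
time_s: 10.5
ee_pos: [515.8, -190.0, 106.7]
ee_rot: [179.4, 0.2, 172.1]
force: [4.8, 19.3, 1.9]
gripper_width: 25.7
gripper_force: 15.0
```

Call:
step_arm(
  plan=[0, 1.5, 0, 0, 0, 0, 0, 2, 0, 0, 0, 0, 0, 2, 0, 0, 0, 0, 0, 2, 0, 0, 0, 0, 0, 1.5, 0, 0, 0, 0],
)

```text
time_s: 10.92
ee_pos: [527.3, -106.1, 106.6]
ee_rot: [-179.9, 0.3, 172.4]
force: [1.3, -2.4, -1.6]
gripper_width: 25.7
gripper_force: 15.0
```

Call:
step_arm(
  plan=[0, 0.5, 0, 0, 0, 0, 0, 0.4, 0, 0, 0, 0, 0, 0, 0, 0, 0, 0, 0, 0, 0, 0, 0, 0],
)

```text
time_s: 11.25
ee_pos: [528.4, -97.8, 106.6]
ee_rot: [180.0, 0.3, 172.4]
force: [2.6, 0.1, 6.9]
gripper_width: 26.0
gripper_force: 15.0
```

Call:
step_arm(
  plan=[0, 0.4, 0, 0, 0, 0, 0, 0.3, 0, 0, 0, 0, 0, 0, 0, 0, 0, 0],
)

```text
time_s: 11.5
ee_pos: [529.3, -91.5, 106.5]
ee_rot: [-180.0, 0.3, 172.3]
force: [3.2, -0.1, 5.7]
gripper_width: 25.6
gripper_force: 15.0
```

Call:
step_arm(
  plan=[0, 0.3, 0, 0, 0, 0, 0, 0, 0, 0, 0, 0],
)

```text
time_s: 11.67
ee_pos: [529.4, -90.5, 106.5]
ee_rot: [-179.8, 0.3, 172.5]
force: [1.3, -7.2, 4.6]
gripper_width: 25.6
gripper_force: 15.0
```

Call:
step_arm(
  plan=[0, 0, 0, 0, 0, 0, 0, 0, 0, 0, 0, 0, 0, 0, 0, 0, 0, 0, 0, 0, 0, 0, 0, 0],
  hand=5.5,
)

```text
time_s: 12.0
ee_pos: [527.2, -87.7, 104.5]
ee_rot: [180.0, -0.1, 172.4]
force: [-0.1, 0.5, -0.4]
gripper_width: 49.4
gripper_force: 0.0
```

Call:
step_arm(
  plan=[0, 0, -3, 0, 0, 0, 0, 0, -3, 0, 0, 0, 0, 0, -3, 0, 0, 0, 0, 0, -3, 0, 0, 0, 0, 0, 0, 0, 0, 0],
)

```text
time_s: 12.42
ee_pos: [530.8, -88.1, 230.8]
ee_rot: [-180.0, 0.6, 172.4]
force: [1.2, 0.7, 0.6]
gripper_width: 54.8
gripper_force: 0.0
```

Run:
```python
from h import *
s=sensors.state(); print(s["ee_pos"],s["force"])
p=viewer.grab_frame("scene")
for t,z in (("seed_pin",131),("seed_knob",105)):
    for d in viewer.pinpoint(t,p)[:3]: print("scene",t,d["score"],np.round(d["location"]),np.round(atz(p,d["location"],z),1))
cv2.imwrite("pics/s3.png",p["img"][:,:,::-1])
p=viewer.grab_frame("wrist")
for t,z in (("seed_pin",131),("seed_knob",105)):
    for d in viewer.pinpoint(t,p)[:3]: print(t,d["score"],np.round(d["location"]),np.round(atz(p,d["location"],z,True),1))
```

```text
[530.81121613 -88.12154838 230.83269082] [1.17660318 0.69689639 0.57328914]
scene seed_pin 0.68 [171. 188.] [ 588.2 -293.6  131. ]
seed_pin 0.56 [ 87. 326.] [ 572.  -307.2  131. ]
seed_knob 0.7 [323. 233.] [522.1 -89.9 105. ]
```

View pics/s3.png

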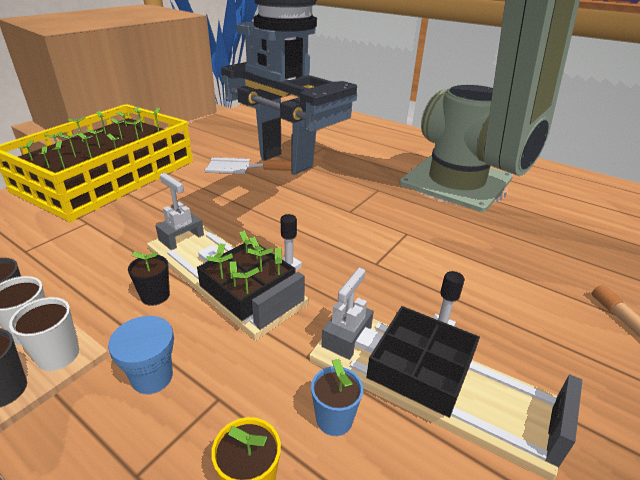

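The seedling tray is against its stop at about (275,290). Its pin stands out and turned at (172,188), the empty-tray slide is unchanged, and the hand is clear.

```bash
python3 -c "
from workcell import env; print(env.job_done())"
```

```text
the job is handed in; nothing more can be done
None
```

I've handed the job in: the seedling slide's pin rests turned in its notch, its carriage is against the stop, and the empty-tray slide is still locked. The final camera view agrees, but the hand-in gave no verdict.

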